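Hold a power module flush on the tilted contact-test nest

TASK

Pick up the shorter of the two flanged power modules from the supply pallet, tilt it to match the sloped face of the contact-test nest, set it between the locating dowels and press it down until its base is flush on the face and all four spring probes are pushed home. Finish while still gripping the module and holding it pressed flush: the probes push it off again if you ease up. Leave the longer module and the two small plug-in boards where they are.

Things in the scene. Friction and masses are not known exactly. Their poses are not given: they have to be found in the camera images.
- module: shorter power module, the one to test: aluminium flange 64 x 50 x 5 mm under a centred black case 48 x 34 x 18 mm (23 mm high, thin pins to 28), 0.12 kg. Origin: centre of its underside; x along the 64 mm, y across the 50 mm, z up. Lies flat at first. Grip the case across its 34 mm; the flange stands out 8 mm all round, so fingertips can bear on it. Either end may go uphill
- seat (a point): centre of the nest's sloped flat seat face (aluminium plate 92 x 76 mm, clamped, does not give). z: outward normal; x: uphill along the slope; y: level, to the left for one who looks uphill. The face leans to the robot's left, 0.26 to 0.61 rad from level. The module belongs here, its origin on this point, its length along x
- probe_low_left (a joint): spring probe with 6 mm round brass tip standing 5 mm out of the seat face at seat x -25, y +18 mm. Value: travel in m, 0 standing out, 0.005 tip level with the face (module flush there), limit 0.006. Each pushes back 0.75 N at 0, 2 N at 0.005: 8 N press all four home
- probe_low_right (a joint): the same for the probe at seat x -25, y -18 mm
- probe_high_left (a joint): the same for the probe at seat x +25, y +18 mm
- probe_high_right (a joint): the same for the probe at seat x +25, y -18 mm
- nest: the fixed test nest: foot plate 112 x 100 x 8 mm, two cheeks with clamp knobs (127 mm over them), the tilted seat plate between. Origin: centre under the foot; x to the uphill side. Eight domed dowels, 6 mm across, 5 mm high, round the seat leave 69 x 55 mm for the flange (2.5 mm each side): axes at seat x +-20, y +-30.5 and x +-37.5, y +-14 mm
- pallet_a: the supply pallet, a black flat plate 172 x 192 mm with a low rim, fixed in a carrier. Origin: centre of its underside; its deck, on which the modules lie, is 6 mm above that, the rim 12 mm
- long_module: the longer power module, to be left alone: same make, flange 88 x 50 x 5 mm, case 72 x 34 x 18 mm, 0.17 kg. Lies flat on the supply pallet beside the shorter one. Origin: centre of its underside, x along its length
- plug_board_1: small plug-in board with upright pins, 12 x 48 x 22 mm, lying on the supply pallet, to be left alone. Origin: centre of its underside, y along its length
- plug_board_2: the other small plug-in board, the same

How it is judged:
On the way:
1. the shorter module is lifted clear of the supply pallet in the fingers (z of module in the frame of pallet_a above 0.04 m and contact force between the fingers and module above 1 N), for 0.1 s.
At the end, for the whole second after the job is handed in: Fingers round the case (over 3 N, TCP within 39 mm of its origin) hold the module still on the nest with over 5 N, centred within 5 mm between the dowels, underside within 2 mm of the face and 0.06 rad of parallel, each probe pressed in over 3.5 of its 5 mm (value of joint each of probe_low_left, probe_low_right, probe_high_left, probe_high_right above 0.0035 m and angle between the z axis of module and the z axis of seat, either way round below 0.06 rad and z of module in the frame of seat between -0.002 and 0.002 m and x of module in the frame of seat between -0.005 and 0.005 m and y of module in the frame of seat between -0.005 and 0.005 m and contact force between module and nest above 5 N and contact force between the fingers and module above 3 N and distance between the grasp point and module below 0.039 m and linear speed of module below 0.02 m/s); the arm keeps its last pose, push and grip.
It fails at once if the longer module or a plug-in board is disturbed (moved 15 mm or more) (distance of any of long_module, plug_board_1, plug_board_2 from where it was at the start of the episode above 0.015 m).
It also fails if it takes over 45 s, if anything falls off the work surface, if the arm or the gripper's body presses on something with over 40 N, if the wrist force passes 120 N, or if a joint passes its speed limit or range.

ROBOT

A 7-joint arm with a two-finger parallel gripper is mounted at the origin on a cart in front of the work surface, level with it; the furniture and walls round the work are solid. World frame = base frame: x ahead of the robot, y to its left, z up, the work surface at z = 0. Lengths are in m, angles in rad, forces in N, time in s.
With the tool pointing down it reaches from about 0.425 to 1.025 m from the base axis. Payload 3.6 kg.
Tool frame: the origin (TCP) lies between the finger pads, 19 mm behind the fingertips; this is the grasp point; z points along the fingers, y is the line along which they close (so a half turn about z gives the same grasp; the last joint's range is limited). The gripper opens to 85 mm and grips with 20 to 120 N. Pads are 22 mm wide; open, the fingers measure 114 mm over their backs; the gripper's body (76 mm by 85 mm) begins 54 mm behind the grasp point. The pads swing forward as they close: fully open they stand 13 mm farther back than shut.
Start: joints at [-0.093, 0.591, 0.048, 1.609, -0.033, 0.943, -0.034], TCP at [0.725, 0, 0.25] pointing down, gripper open.
Joint ranges: [-2.69, 2.69], [-0.47, 2.24], [-1.27, 1.36], [0.19, 2.51], [-1.53, 4.68], [0.08, 2.07], [-3.09, 3.09]. Speed limits (rad/s): [2.57, 2.57, 3.14, 3.14, 3.14, 3.14, 3.14].

INTERFACE

Orientations are given as a unit quaternion [x, y, z, w].
In Python, from plant import monitor, optics, job, finder gives the robot as it stands.
- The arm moves only by the shell command python3 -m pendant 'ROWS'. ROWS is JSON, a list of rows, each an object of numbers: "x", "y", "z": the shift along the tool's x, y, z in m; "wx", "wy", "wz": the turn, a rotation vector about the tool's x, y, z in degrees; "hand": the closure, from -1 (fully open) to 1 (shut). In form: [{"x": .., "y": .., "z": .., "wx": .., "wy": .., "wz": .., "hand": ..}, ...]. A call has 1 to 8 rows; each row shifts and turns the commanded pose from where the row before left it, along the tool's axes as they then stand; what a row does not reach is not made up. A row lasts 1/12 s, in which the tool goes at most 41.7 mm and 7.16 degrees, less where a joint would pass 70% of its speed; a pose out of reach is approached as far as the arm can. A call with a gripper value outside its range is refused whole. The fingers move at their own pace and stop on an object; the grip force is fixed at half the most. Time passes only in rows, so rows that do not move let the fingers close. It gives the time, the measured TCP pose, the force, the opening and the grip force at its end, in the units of the state.
- monitor.observe(): the state, without advancing time (a new reading comes with each control period).
- optics.read_camera(name): name is "scene" or "side" or "wrist"; returns the picture (480x640x3 uint8, red, green, blue); there is no depth.
- optics.camera_params(name): a dict with "mtx" (3x3 intrinsics, pixels), "origin" and "attitude" of the camera in the world. Camera axes: x right, y down, z forward; pixel columns grow to the right and rows downward; lengths in m; the calibration is good to about 2 mm. A picture is of the moment at which its call begins: read the wrist's pose just before it. camera_params takes no time and is no camera call; for the wrist camera it gives the pose at the moment of the call.
- job.hand_in(): hands the job in; it is judged then, once.
Trained networks look in the newest picture that a camera, given by its name, has taken for a name from the list of things; names that differ only in an ending like _2 or _b are one class to them, and where a whole thing is asked for, a point or a joint stands for the part that bears it (a point fixed in the world has none). Each returns a list of dicts, best first, with "conf" (0 to 1); they miss things now and then, are a little off and sometimes report something else, mostly with a low value. They report only what shows in the picture. A call takes as long as a camera call.
- finder.recognise(camera, name): "box" ([centre column, centre row, width, height] in pixels, round what is visible of it).
The state is a dict: "time_s": time; "qpos": joint angles; "joint_vel": joint speeds; "joint_torque": joint torques, N m; "tcp_pos": TCP position; "tcp_rot": TCP orientation; "contact_force": force on the tool from outside, world axes, zero at the start; "moment": the same for the moment, N m; "width": finger opening in m; "gripper_force": force on a finger pad.
Only numpy, scipy, OpenCV 4.12 (cv2) and the standard library are available. Lean on these libraries where they do the work, as an engineer would, in place of code of your own. Each camera call takes 0.05 s, during which the arm holds its last target. There are 200 camera calls.

## Working session

There is one attempt and no reset: what is moved stays moved. The work goes in short steps, Python scripts to look and compute and a shell command to move; the robot and the scene stay as the last step left them, time stands still between calls to the robot, and variables do not carry over. Pictures are saved under pics/ and viewed, at most 10 in all, crops included, and the job is handed in when it is done.

```bash
mkdir -p pics
python3 - <<'E'
from plant import monitor, optics, job, finder
import cv2,numpy as np
np.set_printoptions(precision=4,suppress=True)
for c in ["scene","side","wrist"]:
    im=optics.read_camera(c); cv2.imwrite(f"pics/{c}0.png",im[:,:,::-1])
    p=optics.camera_params(c); print(c,p)
    for n in ["module","long_module","nest","seat","probe_low_left","pallet_a","plug_board_1"]:
        try: print(n,[(np.round(d["box"]).tolist(),round(d["conf"],2)) for d in finder.recognise(c,n)][:5])
        except Exception as e: print(n,e)
print(monitor.observe())
E
```

```text
scene {'mtx': array([[469.6375,   0.    , 318.0137],
       [  0.    , 469.6375, 246.321 ],
       [  0.    ,   0.    ,   1.    ]]), 'origin': array([ 0.0744, -0.5502,  0.4981]), 'attitude': array([ 0.8106, -0.2724,  0.1518, -0.4957])}
module [([386.0, 351.0, 54.0, 37.0], 0.68)]
long_module [([351.0, 318.0, 61.0, 36.0], 0.71)]
nest [([253.0, 237.0, 62.0, 50.0], 0.82)]
seat [([249.0, 230.0, 54.0, 18.0], 0.82)]
probe_low_left []
pallet_a [([376.0, 342.0, 166.0, 112.0], 0.97)]
plug_board_1 [([425.0, 334.0, 19.0, 18.0], 0.5), ([386.0, 303.0, 23.0, 18.0], 0.48)]
side {'mtx': array([[577.2828,   0.    , 312.4276],
       [  0.    , 577.2828, 246.8456],
       [  0.    ,   0.    ,   1.    ]]), 'origin': array([ 0.0575, -0.9821,  0.7546]), 'attitude': array([ 0.8477, -0.1783,  0.0934, -0.4909])}
module [([349.0, 327.0, 37.0, 20.0], 0.84)]
long_module [([333.0, 300.0, 45.0, 24.0], 0.65)]
nest [([279.0, 223.0, 49.0, 41.0], 0.76)]
seat [([277.0, 219.0, 38.0, 22.0], 0.83), ([333.0, 300.0, 50.0, 23.0], 0.24)]
probe_low_left []
pallet_a [([346.0, 319.0, 119.0, 75.0], 0.96), ([334.0, 300.0, 50.0, 2
[... 353 characters left out ...]
nest []
seat []
probe_low_left []
pallet_a [([87.0, 304.0, 171.0, 160.0], 0.89)]
plug_board_1 [([149.0, 282.0, 18.0, 44.0], 0.83), ([159.0, 340.0, 18.0, 17.0], 0.63)]
{'time_s': 1.2, 'qpos': array([-0.0935,  0.5912,  0.0484,  1.6085, -0.0333,  0.9427, -0.0337]), 'joint_vel': array([-0.002 , -0.0013,  0.0012,  0.0008,  0.0005, -0.0013, -0.001 ]), 'joint_torque': array([ -0.0019, -54.8647,   1.5461, -19.8531,   0.0095,   0.0014,
         0.    ]), 'tcp_pos': array([ 0.725, -0.   ,  0.25 ]), 'tcp_rot': array([ 0.7071,  0.7071, -0.    ,  0.    ]), 'contact_force': array([ 0.0487, -0.2977,  0.1685]), 'moment': array([-0.0166, -0.0034, -0.0564]), 'gripper_force': 0.0, 'width': 0.08536937613235218}
```

Run:
```python
import cv2,numpy as np
s=cv2.imread("pics/scene0.png")[180:410,200:480]; w=cv2.imread("pics/wrist0.png")[200:400,0:220]
a=cv2.resize(s,None,fx=1.75,fy=1.75,interpolation=cv2.INTER_CUBIC); b=cv2.resize(w,None,fx=1.4,fy=1.4,interpolation=cv2.INTER_CUBIC)
o=np.zeros((600,800,3),np.uint8); o[:a.shape[0],:a.shape[1]]=a; o[:b.shape[0],492:492+b.shape[1]]=b
n=cv2.imread("pics/side0.png")[195:250,245:315]; n=cv2.resize(n,None,fx=4,fy=4,interpolation=cv2.INTER_CUBIC); o[300:520,500:780]=n
cv2.imwrite("pics/c1.png",o)
```

```text
(no output)
```

View pics/c1.png

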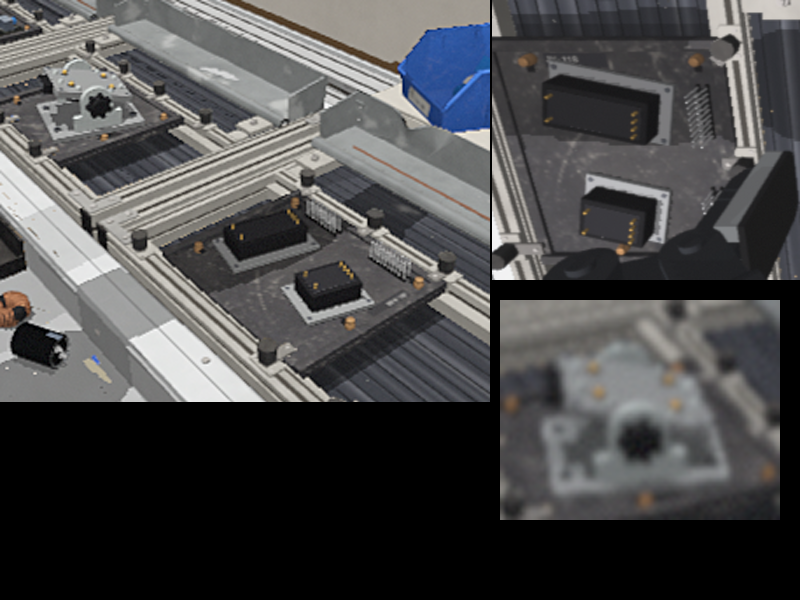

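The picture shows the pallet with the short module (scene 386,351), the longer one (351,318) and two boards; the nest with four brass probe tips is at scene (253,237).

```bash
cat > h.py <<'E'
import numpy as np,cv2
from scipy.spatial.transform import Rotation as R
np.set_printoptions(precision=4,suppress=True)
def ray(p,uv):
    r=R.from_quat(p["attitude"]).as_matrix(); d=r@np.linalg.solve(p["mtx"],[uv[0],uv[1],1.]); return np.array(p["origin"]),d/np.linalg.norm(d)
def tri(L):
    A=np.zeros((3,3));b=np.zeros(3)
    for o,d in L:
        M=np.eye(3)-np.outer(d,d);A+=M;b+=M@o
    x=np.linalg.solve(A,b); return x,[np.linalg.norm((np.eye(3)-np.outer(d,d))@(x-o)) for o,d in L]
def onz(p,uv,z):
    o,d=ray(p,uv); return o+d*(z-o[2])/d[2]
E
python3 - <<'E'
from h import *
from plant import optics
P={c:optics.camera_params(c) for c in ["scene","side","wrist"]}
for n,a in dict(module=[(386,351),(349,327),(93,350)],long=[(351,318),(333,300),(84,274)],nest=[(253,237),(279,223)],seat=[(249,230),(277,219)],pallet=[(376,342),(346,319),(87,304)],b1=[(386,303),None,(149,282)]).items():
    print(n,*tri([ray(P[c],u) for c,u in zip(P,a) if u]))
print(P["wrist"])
E
```

```text
module [ 0.474  -0.1606  0.0345] [np.float64(0.002222788637679699), np.float64(0.0025615289335642563), np.float64(0.0008616044176935126)]
long [ 0.4835 -0.0675  0.0371] [np.float64(0.002242949133709516), np.float64(0.0022471196007760696), np.float64(0.00026415512890466984)]
nest [0.4898 0.2728 0.0557] [np.float64(0.005457915884939633), np.float64(0.005457915884939741)]
seat [0.4886 0.2849 0.0652] [np.float64(0.0025525425042943898), np.float64(0.002552542504294322)]
pallet [ 0.4822 -0.118   0.0234] [np.float64(0.00872386605230869), np.float64(0.007495325083426084), np.float64(0.014761428942310993)]
b1 [ 0.5513 -0.0761  0.0401] [np.float64(0.0012858904389730695), np.float64(0.0012858904389730697)]
{'mtx': array([[357.5523,   0.    , 319.9188],
       [  0.    , 357.5523, 240.4325],
       [  0.    ,   0.    ,   1.    ]]), 'origin': array([0.7251, 0.0787, 0.374 ]), 'attitude': array([ 0.9876,  0.0004, -0.0003,  0.1572])}
```

```bash
python3 -m pendant '[{"x":-0.017,"y":-0.031},{"x":-0.017,"y":-0.031},{"x":-0.017,"y":-0.031},{"x":-0.017,"y":-0.031},{"x":-0.017,"y":-0.031},{"x":-0.017,"y":-0.031},{"x":-0.017,"y":-0.031},{"x":-0.017,"y":-0.031}]'; python3 -m pendant '[{"x":0},{"x":0}]'
python3 - <<'E'
from plant import monitor, optics, finder
from h import *
im=optics.read_camera("wrist"); p=optics.camera_params("wrist"); cv2.imwrite("pics/w1.png",im[:,:,::-1])
import pickle; pickle.dump(p,open("w1.pkl","wb"))
print(p, monitor.observe()["tcp_pos"],monitor.observe()["qpos"])
for n in ["module","long_module"]:
    print(n,[(np.round(d["box"]).tolist(),round(d["conf"],2)) for d in finder.recognise("wrist",n)])
E
```

```text
{'mtx': array([[357.5523,   0.    , 319.9188],
       [  0.    , 357.5523, 240.4325],
       [  0.    ,   0.    ,   1.    ]]), 'origin': array([0.7251, 0.0787, 0.374 ]), 'attitude': array([ 0.9876,  0.0004, -0.0003,  0.1572])} [ 0.725 -0.     0.25 ] [-0.0935  0.5912  0.0484  1.6085 -0.0333  0.9427 -0.0337]
module [([96.0, 351.0, 64.0, 47.0], 0.66)]
long_module [([84.0, 275.0, 93.0, 60.0], 0.87)]invalid input at $[0]: expected keys x, y, z, wx, wy, wz, hand
invalid input at $[0]: expected keys x, y, z, wx, wy, wz, hand
```

View pics/w1.png

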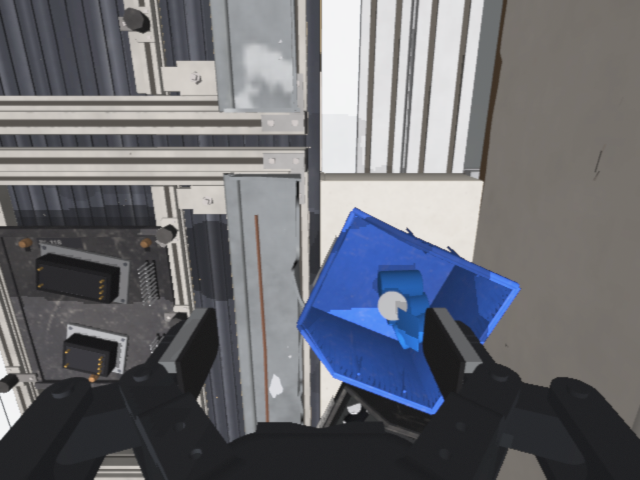

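The picture is unmoved (rows refused, all keys are needed); modules at (78,278) and (95,350).

```bash
python3 -m pendant '[{"x":-0.017,"y":-0.031,"z":0,"wx":0,"wy":0,"wz":0,"hand":-1},{"x":-0.017,"y":-0.031,"z":0,"wx":0,"wy":0,"wz":0,"hand":-1},{"x":-0.017,"y":-0.031,"z":0,"wx":0,"wy":0,"wz":0,"hand":-1},{"x":-0.017,"y":-0.031,"z":0,"wx":0,"wy":0,"wz":0,"hand":-1},{"x":-0.017,"y":-0.031,"z":0,"wx":0,"wy":0,"wz":0,"hand":-1},{"x":-0.017,"y":-0.031,"z":0,"wx":0,"wy":0,"wz":0,"hand":-1},{"x":-0.017,"y":-0.031,"z":0,"wx":0,"wy":0,"wz":0,"hand":-1},{"x":-0.017,"y":-0.031,"z":0,"wx":0,"wy":0,"wz":0,"hand":-1}]' && python3 -m pendant '[{"x":0,"y":0,"z":0,"wx":0,"wy":0,"wz":0,"hand":-1},{"x":0,"y":0,"z":0,"wx":0,"wy":0,"wz":0,"hand":-1}]'
python3 - <<'E'
from plant import monitor, optics, finder
from h import *
im=optics.read_camera("wrist"); p=optics.camera_params("wrist"); cv2.imwrite("pics/w2.png",im[:,:,::-1])
import pickle; pickle.dump(p,open("w2.pkl","wb"))
s=monitor.observe()
print(p, s["tcp_pos"],s["tcp_rot"],s["qpos"])
for n in ["module","long_module"]:
    print(n,[(np.round(d["box"]).tolist(),round(d["conf"],2)) for d in finder.recognise("wrist",n)])
E
```

```text
time_s: 2.02
tcp_pos: [0.4756, -0.1367, 0.2502]
tcp_rot: [0.707, 0.707, 0.0, 0.0]
contact_force: [0.3, -0.7, 0.4]
width: 0.0854
gripper_force: 0.0
time_s: 2.18
tcp_pos: [0.4751, -0.1374, 0.2503]
tcp_rot: [0.708, 0.706, -0.0, -0.0]
contact_force: [1.2, 0.1, 0.3]
width: 0.0856
gripper_force: 0.0
{'mtx': array([[357.5523,   0.    , 319.9188],
       [  0.    , 357.5523, 240.4325],
       [  0.    ,   0.    ,   1.    ]]), 'origin': array([ 0.4772, -0.0577,  0.3745]), 'attitude': array([ 0.9876, -0.0004,  0.0004,  0.1572])} [ 0.4772 -0.1364  0.2505] [0.7076 0.7066 0.0005 0.0006] [ 0.1381  0.3048  0.0611  2.1179 -0.0282  0.718   0.2163]
module [([322.0, 231.0, 73.0, 53.0], 0.67)]
long_module []
```

View pics/w2.png

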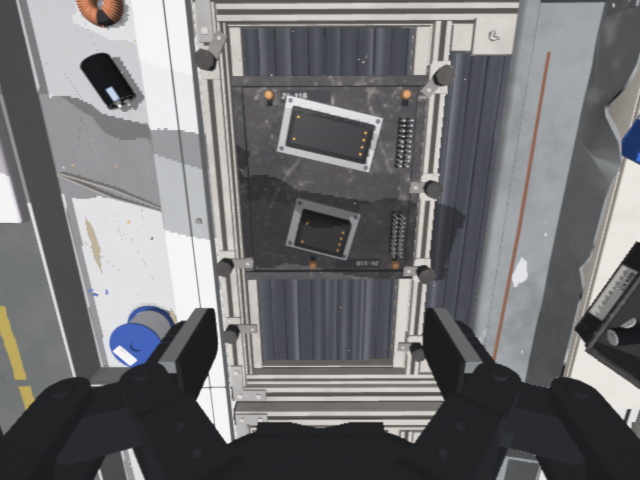

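The picture shows the short module at about (323,229), flange corners near (301,199),(362,212),(350,262),(287,248); the long one at (330,133), boards at (404,142) and (397,235).

Run:
```python
from h import *
import pickle
from scipy.optimize import least_squares
def quad(f,c,r=40,ths=(110,125,140)):
    im=cv2.imread(f); g=cv2.cvtColor(im,cv2.COLOR_BGR2GRAY)
    x0,y0=c[0]-r,c[1]-r; cr=cv2.resize(g[y0:y0+2*r,x0:x0+2*r],None,fx=4,fy=4,interpolation=cv2.INTER_CUBIC)
    out=[]
    for t in ths:
        n,l,st,ce=cv2.connectedComponentsWithStats((cr>t).astype(np.uint8))
        k=1+np.argmax([s[4] if s[0]>2 and s[1]>2 and s[0]+s[2]<8*r-2 and s[1]+s[3]<8*r-2 else 0 for s in st[1:]])
        pts=np.argwhere(l==k)[:,::-1].astype(np.float32)
        hull=cv2.convexHull(pts)
        q=cv2.approxPolyDP(hull,12,True)[:,0]
        q4=cv2.boxPoints(cv2.minAreaRect(pts))
        out.append((t,st[k][4],(q/4+[x0-.375,y0-.375]).round(1).tolist(),(q4/4+[x0-.375,y0-.375]).round(1).tolist()))
    return out
for o in quad("pics/w2.png",(323,230)): print(o)
for o in quad("pics/w1.png",(95,350),36): print(o)
```

```text
(110, np.int32(8550), [[359.6, 214.9], [345.6, 259.1], [285.6, 244.4], [294.4, 208.6]], [[284.9, 244.9], [296.6, 198.4], [359.9, 214.3], [348.3, 260.8]])
(125, np.int32(3233), [[294.6, 209.9], [299.9, 215.4], [292.1, 246.1], [286.6, 241.1]], [[285.9, 244.9], [293.0, 209.6], [300.7, 211.1], [293.6, 246.4]])
(140, np.int32(1870), [[295.6, 210.9], [297.9, 221.1], [292.6, 238.6], [288.4, 238.6]], [[287.9, 238.5], [294.6, 210.6], [300.1, 211.9], [293.4, 239.8]])
(110, np.int32(11556), [[122.4, 373.1], [111.9, 371.6], [65.9, 338.1], [66.6, 323.9], [125.9, 336.4]], [[58.3, 359.8], [66.7, 322.9], [130.7, 337.4], [122.3, 374.3]])
(125, np.int32(10120), [[122.4, 372.6], [111.9, 371.4], [66.1, 337.9], [66.9, 324.1], [125.6, 336.6]], [[58.8, 359.8], [66.9, 323.4], [130.3, 337.5], [122.2, 373.9]])
(140, np.int32(9034), [[122.1, 372.6], [112.4, 371.4], [66.6, 337.6], [66.9, 324.6], [125.6, 336.9]], [[59.1, 359.7], [67.1, 323.7], [129.9, 337.6], [121.9, 373.7]])
```

Run:
```python
from h import *
import pickle
from scipy.optimize import least_squares
g=cv2.cvtColor(cv2.imread("pics/w2.png"),cv2.COLOR_BGR2GRAY)
r=40;x0,y0=283,190
cr=cv2.resize(g[y0:y0+80,x0:x0+80],None,fx=4,fy=4,interpolation=cv2.INTER_CUBIC)
for t in (75,82,90,100):
    m=cv2.morphologyEx((cr>t).astype(np.uint8),cv2.MORPH_OPEN,np.ones((7,7)))
    n,l,st,ce=cv2.connectedComponentsWithStats(m)
    k=1+np.argmax([s[4] if s[0]>1 and s[1]>1 and s[0]+s[2]<319 and s[1]+s[3]<319 else 0 for s in st[1:]])
    pts=np.argwhere(l==k)[:,::-1].astype(np.float32)
    q=cv2.approxPolyDP(cv2.convexHull(pts),10,True)[:,0]
    print(t,st[k][4],(q/4+[x0-.375,y0-.375]).round(1).tolist(),(cv2.boxPoints(cv2.minAreaRect(pts))/4+[x0-.375,y0-.375]).round(1).tolist())
p2=pickle.load(open("w2.pkl","rb")); p1=dict(mtx=p2["mtx"],origin=np.array([.7251,.0787,.374]),attitude=np.array([.9876,.0004,-.0003,.1572]))
C=np.array([[-32,25],[32,25],[32,-25],[-32,-25]])/1000
O=[(p1,[(66.3,323.6),(126.3,336.3),(122.6,373.3),None]),(p2,[(300,199),(361,213),(349.3,262),(286.2,246.3)])]
def proj(p,X):
    q=(X-p["origin"])@R.from_quat(p["attitude"]).as_matrix(); return (q/q[:,2:])@p["mtx"].T
def f(v):
    c,s=np.cos(v[3]),np.sin(v[3]); X=np.c_[C@np.array([[c,s],[-s,c]])+v[:2],np.full(4,v[2])]
    return np.concatenate([(proj(p,X)[i,:2]-np.array(u)) for p,us in O for i,u in enumerate(us) if u])
s=least_squares(f,[.474,-.16,.03,-.2]);print(s.x,np.degrees(s.x[3]),s.fun.round(1))
```

```text
75 21378 [[360.4, 214.1], [345.9, 259.9], [284.6, 244.6], [296.9, 197.6]] [[283.7, 245.2], [296.1, 196.8], [361.1, 213.5], [348.6, 261.9]]
82 19999 [[360.1, 214.1], [345.9, 259.6], [284.9, 244.6], [297.1, 197.9]] [[284.0, 245.1], [296.3, 197.1], [360.8, 213.7], [348.5, 261.6]]
90 17134 [[359.9, 214.1], [345.6, 259.6], [285.1, 244.6], [297.1, 198.1]] [[284.3, 244.9], [296.3, 197.5], [360.5, 213.8], [348.4, 261.3]]
100 14855 [[359.6, 214.4], [345.6, 259.4], [285.4, 244.6], [293.6, 209.4], [302.1, 200.1]] [[284.7, 244.9], [296.4, 198.1], [360.2, 214.0], [348.4, 260.8]]
[ 0.4811 -0.1559  0.0412 -0.2422] -13.878767747294424 [ 0.1  0.8  1.1  0.7  1.3  1.4 -2.8 -1.5  1.5  0.3 -0.6 -1.3 -0.2 -0.1]
```

```bash
cat >> h.py <<'E'
C=np.array([[-32,25],[32,25],[32,-25],[-32,-25]])/1000
def proj(p,X):
    q=(X-p["origin"])@R.from_quat(p["attitude"]).as_matrix(); return ((q/q[:,2:])@p["mtx"].T)[:,:2]
E
python3 - <<'E'
from h import *
import pickle
from scipy.optimize import least_squares
p2=pickle.load(open("w2.pkl","rb")); p1=dict(mtx=p2["mtx"],origin=np.array([.7251,.0787,.374]),attitude=np.array([.9876,.0004,-.0003,.1572]))
U2=[(296.6,197.6),(360.5,213.8),(348.4,261.5),(284.4,245)]
for O in ([(p2,U2)],[(p1,[(66.3,323.6),(126.3,336.3),None,None]),(p2,U2)]):
  def f(v):
    c,s=np.cos(v[3]),np.sin(v[3]); X=np.c_[C@np.array([[c,s],[-s,c]])+v[:2],np.full(4,v[2])]
    return np.concatenate([(proj(p,X)[i]-np.array(u)) for p,us in O for i,u in enumerate(us) if u])
  s=least_squares(f,[.474,-.16,.03,-.2]);print(s.x,np.degrees(s.x[3]),s.fun.round(1))
E
```

```text
[ 0.48   -0.1561  0.0407 -0.2523] -14.455692277309652 [-0.2 -0.2  0.9 -0.  -1.2 -0.6  0.4  0.9]
[ 0.4799 -0.1561  0.0403 -0.2495] -14.297014178691247 [-0.2  0.3  0.6  0.5 -0.3 -0.3  0.7 -0.3 -1.2 -0.9  0.4  0.8]
```

```bash
python3 -m pendant '[{"x":-0.0195,"y":0.003,"z":0,"wx":0,"wy":0,"wz":0,"hand":-0.2},{"x":0,"y":0,"z":0.01,"wx":0,"wy":0,"wz":-7,"hand":-0.2},{"x":0,"y":0,"z":0.01,"wx":0,"wy":0,"wz":-7,"hand":-0.2},{"x":0,"y":0,"z":0.01,"wx":0,"wy":0,"wz":-7,"hand":-0.2},{"x":0,"y":0,"z":0.01,"wx":0,"wy":0,"wz":-7,"hand":-0.2},{"x":0,"y":0,"z":0.01,"wx":0,"wy":0,"wz":-7,"hand":-0.2},{"x":0,"y":0,"z":0.01,"wx":0,"wy":0,"wz":-7,"hand":-0.2},{"x":0,"y":0,"z":0.01,"wx":0,"wy":0,"wz":-7,"hand":-0.2}]' >/dev/null&& python3 -m pendant '[{"x":0,"y":0,"z":0.01,"wx":0,"wy":0,"wz":-7,"hand":-0.2},{"x":0,"y":0,"z":0.01,"wx":0,"wy":0,"wz":-7,"hand":-0.2},{"x":0,"y":0,"z":0.01,"wx":0,"wy":0,"wz":-7,"hand":-0.2},{"x":0,"y":0,"z":0.01,"wx":0,"wy":0,"wz":-5.3,"hand":-0.2},{"x":0,"y":0,"z":0,"wx":0,"wy":0,"wz":0,"hand":-0.2},{"x":0,"y":0,"z":0,"wx":0,"wy":0,"wz":0,"hand":-0.2}]'
python3 - <<'E'
from plant import monitor, optics, finder
from h import *
im=optics.read_camera("wrist"); p=optics.camera_params("wrist"); cv2.imwrite("pics/w3.png",im[:,:,::-1])
import pickle; pickle.dump(p,open("w3.pkl","wb"))
s=monitor.observe()
print(p, s["tcp_pos"],R.from_quat(s["tcp_rot"]).as_matrix(),s["qpos"])
E
```

```text
time_s: 3.5
tcp_pos: [0.4811, -0.1548, 0.1395]
tcp_rot: [0.128, 0.992, 0.001, -0.0]
contact_force: [0.8, -0.4, 0.3]
width: 0.0513
gripper_force: 0.0
{'mtx': array([[357.5523,   0.    , 319.9188],
       [  0.    , 357.5523, 240.4325],
       [  0.    ,   0.    ,   1.    ]]), 'origin': array([ 0.4041, -0.1358,  0.2639]), 'attitude': array([0.7821, 0.6029, 0.0964, 0.1243])} [ 0.4812 -0.155   0.14  ] [[-0.967   0.255   0.0007]
 [ 0.255   0.967   0.0005]
 [-0.0006  0.0006 -1.    ]] [ 0.4116  0.4997 -0.2504  2.1749  0.2523  0.4929  1.2805]
```

View pics/w3.png

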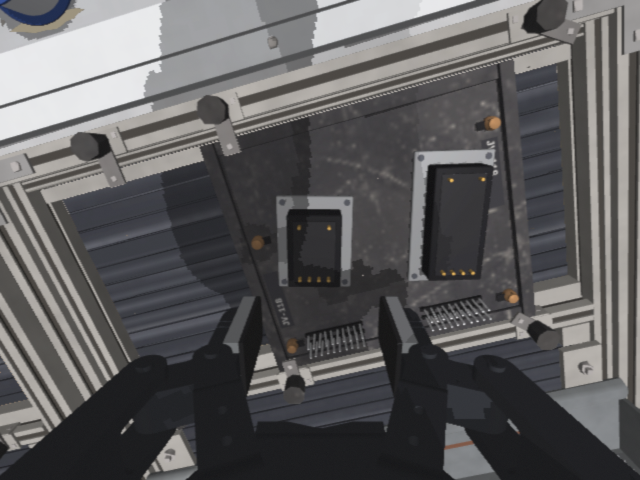

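The picture shows the module squarely between the fingers: flange corners about (277,196),(353,196),(350,286),(279,286).

Run:
```python
from h import *
import pickle
from scipy.optimize import least_squares
p2=pickle.load(open("w2.pkl","rb"));p3=pickle.load(open("w3.pkl","rb"))
g=cv2.cvtColor(cv2.imread("pics/w3.png"),cv2.COLOR_BGR2GRAY);x0,y0=265,185
cr=cv2.resize(g[y0:y0+115,x0:x0+100],None,fx=4,fy=4,interpolation=cv2.INTER_CUBIC)
for t in (85,100,115):
    m=cv2.morphologyEx((cr>t).astype(np.uint8),cv2.MORPH_OPEN,np.ones((9,9)))
    n,l,st,ce=cv2.connectedComponentsWithStats(m);k=1+np.argmax([s[4] if s[0]>2 and s[1]>2 else 0 for s in st[1:]])
    pts=np.argwhere(l==k)[:,::-1].astype(np.float32)
    q=cv2.approxPolyDP(cv2.convexHull(pts),16,True)[:,0]
    print(t,(q/4+[x0-.375,y0-.375]).round(1).tolist())
# order C: (-x,+y),(+x,+y),(+x,-y),(-x,-y); in w3 image: right=+y... up=-x
U3=[(352.7,196.2),(350.2,286.5),(278.8,286.5),(276.8,196)]
U2=[(296.6,197.6),(360.5,213.8),(348.4,261.5),(284.4,245)]
for O in ([(p3,U3)],[(p2,U2),(p3,U3)]):
  def f(v):
    c,s=np.cos(v[3]),np.sin(v[3]); X=np.c_[C@np.array([[c,s],[-s,c]])+v[:2],np.full(4,v[2])]
    return np.concatenate([(proj(p,X)[i]-np.array(u)) for p,us in O for i,u in enumerate(us) if u])
  s=least_squares(f,[.474,-.16,.03,-.2]);print(s.x,np.degrees(s.x[3]),s.fun.round(1))
```

```text
85 [[352.4, 196.1], [348.6, 277.9], [279.4, 285.1], [276.1, 196.6]]
100 [[307.4, 195.9], [352.6, 197.1], [347.9, 269.6], [341.6, 270.1], [306.9, 208.1]]
115 [[307.9, 196.1], [352.1, 197.1], [347.9, 269.1], [341.9, 269.9], [307.4, 208.1]]
[ 0.4775 -0.1586  0.0349 -0.2624] -15.037134575304474 [ 0.5  0.3 -0.1 -0.1  0.3 -0.4 -0.7  0.1]
[ 0.479  -0.1588  0.0316 -0.2591] -14.843536843164456 [-0.3  0.5 -1.1  0.7 -3.  -1.2  0.2  0.2  0.1  1.5 -0.2 -0.2  1.2 -0.3
 -0.   1.6]
```

```bash
python3 -m pendant '[{"x":0.002,"y":-0.0043,"z":0.02,"wx":0,"wy":0,"wz":0,"hand":-0.2},{"x":0,"y":0,"z":0.03,"wx":0,"wy":0,"wz":0,"hand":-0.2},{"x":0,"y":0,"z":0.022,"wx":0,"wy":0,"wz":0,"hand":-0.2},{"x":0,"y":0,"z":0,"wx":0,"wy":0,"wz":0,"hand":-0.2}]'
python3 - <<'E'
from plant import monitor, optics, finder
from h import *
im=optics.read_camera("wrist"); p=optics.camera_params("wrist"); cv2.imwrite("pics/w4.png",im[:,:,::-1])
import pickle; pickle.dump(p,open("w4.pkl","wb"))
E
```

```text
time_s: 3.88
tcp_pos: [0.476, -0.1585, 0.0656]
tcp_rot: [0.128, 0.992, 0.0, -0.002]
contact_force: [-0.2, 0.3, 0.4]
width: 0.0512
gripper_force: 0.0
```

View pics/w4.png

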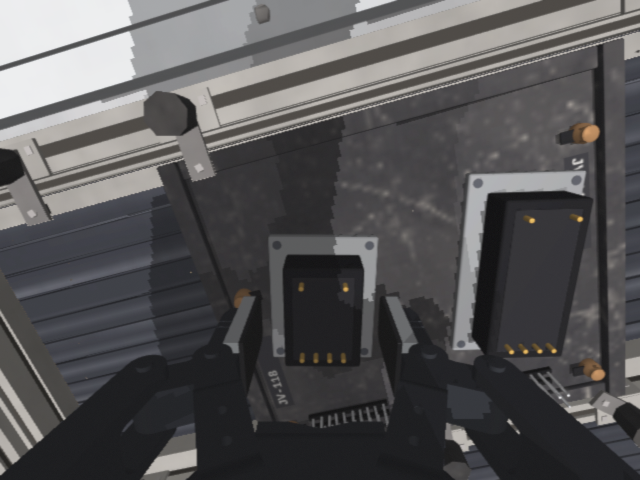

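The picture shows the case centred between the pads, flange top edge (269,236)-(378,237), which puts the flange top at z≈0.034.

```bash
python3 -m pendant '[{"x":-0.001,"y":0,"z":0.006,"wx":0,"wy":0,"wz":0,"hand":-0.2},{"x":0,"y":0,"z":0.004,"wx":0,"wy":0,"wz":0,"hand":-0.2},{"x":0,"y":0,"z":0.0015,"wx":0,"wy":0,"wz":0,"hand":-0.2},{"x":0,"y":0,"z":0,"wx":0,"wy":0,"wz":0,"hand":0},{"x":0,"y":0,"z":0,"wx":0,"wy":0,"wz":0,"hand":0.2}]'; python3 -m pendant '[{"x":0,"y":0,"z":0,"wx":0,"wy":0,"wz":0,"hand":0.6},{"x":0,"y":0,"z":0,"wx":0,"wy":0,"wz":0,"hand":1},{"x":0,"y":0,"z":0,"wx":0,"wy":0,"wz":0,"hand":1},{"x":0,"y":0,"z":0,"wx":0,"wy":0,"wz":0,"hand":1}]'
```

```text
time_s: 4.35
tcp_pos: [0.4784, -0.1594, 0.0571]
tcp_rot: [0.128, 0.992, 0.0, 0.001]
contact_force: [-0.4, 0.3, 0.2]
width: 0.0345
gripper_force: 0.0
time_s: 4.68
tcp_pos: [0.4784, -0.1594, 0.0574]
tcp_rot: [0.128, 0.992, -0.0, 0.001]
contact_force: [-0.4, 1.2, 5.7]
width: 0.0322
gripper_force: 60.1
```

```bash
python3 -m pendant '[{"x":0,"y":0,"z":-0.02,"wx":0,"wy":0,"wz":0,"hand":1},{"x":0,"y":0,"z":-0.03,"wx":0,"wy":0,"wz":0,"hand":1},{"x":0,"y":0,"z":-0.03,"wx":0,"wy":0,"wz":0,"hand":1},{"x":0,"y":0,"z":-0.03,"wx":0,"wy":0,"wz":7,"hand":1},{"x":0,"y":0,"z":-0.03,"wx":0,"wy":0,"wz":7,"hand":1},{"x":0,"y":0,"z":-0.03,"wx":0,"wy":0,"wz":7,"hand":1},{"x":0,"y":0,"z":-0.025,"wx":0,"wy":0,"wz":7,"hand":1},{"x":0,"y":0,"z":0,"wx":0,"wy":0,"wz":7,"hand":1}]'; python3 -m pendant '[{"x":0,"y":0,"z":0,"wx":0,"wy":0,"wz":7,"hand":1},{"x":0,"y":0,"z":0,"wx":0,"wy":0,"wz":7,"hand":1},{"x":0,"y":0,"z":0,"wx":0,"wy":0,"wz":7,"hand":1},{"x":0,"y":0,"z":0,"wx":0,"wy":0,"wz":7,"hand":1},{"x":0,"y":0,"z":0,"wx":0,"wy":0,"wz":7,"hand":1},{"x":0,"y":0,"z":0,"wx":0,"wy":0,"wz":5.2,"hand":1}]'
```

```text
time_s: 5.35
tcp_pos: [0.4807, -0.1602, 0.2567]
tcp_rot: [0.423, 0.906, 0.001, 0.005]
contact_force: [0.2, 0.2, -1.2]
width: 0.0325
gripper_force: 60.3
time_s: 5.85
tcp_pos: [0.4772, -0.1593, 0.2515]
tcp_rot: [0.708, 0.706, -0.0, -0.0]
contact_force: [-0.0, -0.6, -1.6]
width: 0.0323
gripper_force: 60.3
```

```bash
python3 -m pendant '[{"x":0.035,"y":0.01,"z":0,"wx":0,"wy":0,"wz":0,"hand":1},{"x":0.035,"y":0,"z":0,"wx":0,"wy":0,"wz":0,"hand":1},{"x":0.035,"y":0,"z":0,"wx":0,"wy":0,"wz":0,"hand":1},{"x":0.035,"y":0,"z":0,"wx":0,"wy":0,"wz":0,"hand":1},{"x":0.035,"y":0,"z":0,"wx":0,"wy":0,"wz":0,"hand":1},{"x":0.035,"y":0,"z":0,"wx":0,"wy":0,"wz":0,"hand":1},{"x":0.035,"y":0,"z":0,"wx":0,"wy":0,"wz":0,"hand":1},{"x":0.035,"y":0,"z":0,"wx":0,"wy":0,"wz":0,"hand":1}]'; python3 -m pendant '[{"x":0.035,"y":0,"z":0,"wx":0,"wy":0,"wz":0,"hand":1},{"x":0.035,"y":0,"z":0,"wx":0,"wy":0,"wz":0,"hand":1},{"x":0.03,"y":0,"z":0,"wx":0,"wy":0,"wz":0,"hand":1},{"x":0.02,"y":0,"z":0,"wx":0,"wy":0,"wz":0,"hand":1},{"x":0,"y":0,"z":0,"wx":0,"wy":0,"wz":0,"hand":1},{"x":0,"y":0,"z":0,"wx":0,"wy":0,"wz":0,"hand":1}]'
python3 - <<'E'
from plant import monitor, optics, finder
from h import *
im=optics.read_camera("wrist"); p=optics.camera_params("wrist"); cv2.imwrite("pics/w5.png",im[:,:,::-1])
import pickle; pickle.dump(p,open("w5.pkl","wb"))
s=monitor.observe()
print(p["origin"],p["attitude"], s["tcp_pos"],R.from_quat(s["tcp_rot"]).as_matrix(),s["qpos"])
for n in ["nest","seat","probe_low_left","module"]:
    print(n,[(np.round(d["box"],1).tolist(),round(d["conf"],2)) for d in finder.recognise("wrist",n)])
E
```

```text
time_s: 6.52
tcp_pos: [0.4865, 0.1219, 0.2515]
tcp_rot: [0.707, 0.708, -0.0, -0.0]
contact_force: [0.6, -0.7, -1.1]
width: 0.0327
gripper_force: 60.2
time_s: 7.02
tcp_pos: [0.4864, 0.2418, 0.2513]
tcp_rot: [0.705, 0.709, -0.0, -0.0]
contact_force: [0.6, -0.6, -1.5]
width: 0.0324
gripper_force: 60.2
[0.4867 0.3188 0.3751] [ 0.9875  0.0016 -0.0006  0.1578] [0.4866 0.24   0.2512] [[-0.0024  1.     -0.001 ]
 [ 1.      0.0024 -0.0012]
 [-0.0012 -0.001  -1.    ]] [-0.4655  0.3638 -0.0988  2.0157  0.0514  0.7658 -0.5926]
nest [([317.2, 170.7, 143.5, 129.0], 0.71)]
seat [([311.8, 180.3, 136.9, 104.3], 0.72)]
probe_low_left []
module [([320.9, 304.2, 118.5, 138.5], 0.59)]
```

View pics/w5.png

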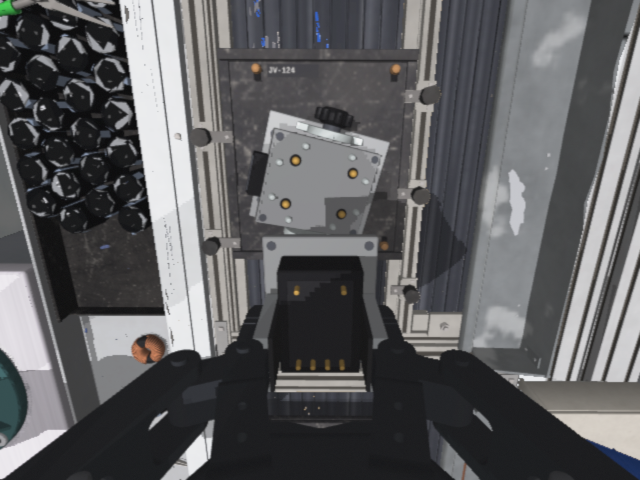

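The picture shows the held module (flange 263-378 wide at row 236), and the nest beyond with probe tips at (296,160),(352,173),(285,204),(341,214); the seat is turned about 13° in the image.

Run:
```python
from h import *
o=np.zeros((600,800,3),np.uint8)
for f,(x0,y0,x1,y1),k,(ox,oy) in [("w5",(245,100,395,240),3.3,(0,0)),("scene0",(215,207,290,267),4,(500,0)),("side0",(250,197,310,247),5,(500,300))]:
    im=cv2.imread(f"pics/{f}.png")[y0:y1,x0:x1]; hsv=cv2.cvtColor(im,cv2.COLOR_BGR2HSV)
    m=((hsv[...,0]>8)&(hsv[...,0]<32)&(hsv[...,1]>90)&(hsv[...,2]>70)).astype(np.uint8)
    n,l,st,ce=cv2.connectedComponentsWithStats(m)
    print(f,[((ce[i]+[x0,y0]).round(1).tolist(),int(st[i][4])) for i in range(1,n) if st[i][4]>1])
    b=cv2.resize(im,None,fx=k,fy=k,interpolation=cv2.INTER_CUBIC); o[oy:oy+b.shape[0],ox:ox+b.shape[1]]=b
cv2.imwrite("pics/c2.png",o)
```

```text
w5 [([295.4, 160.1], 60), ([352.7, 173.2], 51), ([285.2, 203.7], 53), ([341.4, 214.0], 43)]
scene0 [([236.6, 220.8], 5), ([258.5, 222.5], 4), ([240.2, 227.6], 5), ([263.2, 228.6], 5), ([259.0, 258.0], 15)]
side0 [([281.0, 244.5], 6)]
```

View pics/c2.png

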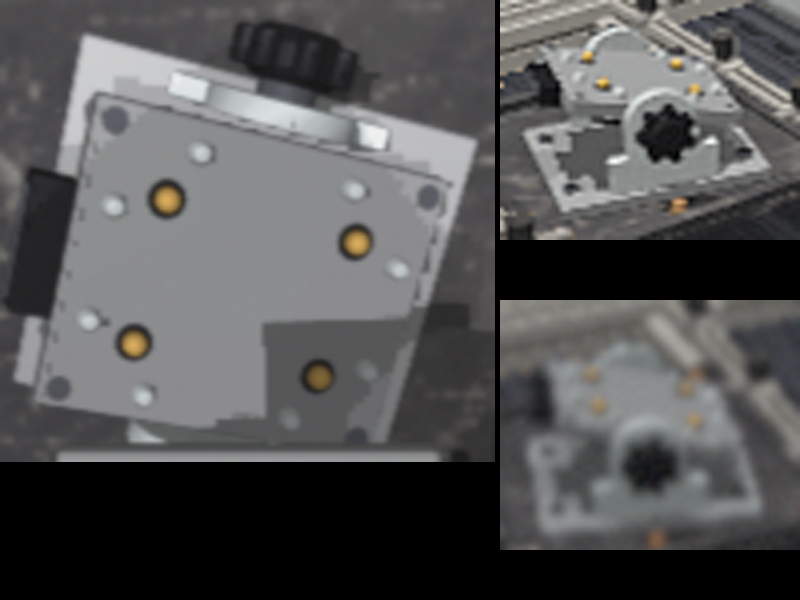

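The composite shows the seat clearly: 4 brass tips, 8 pale dowels, cheek axis along about world y, the near-robot (image-left) end higher.

```bash
cat > fit.py <<'E'
from h import *
import pickle
from plant import optics
from scipy.optimize import least_squares
S=np.array([[25,18],[25,-18],[-25,18],[-25,-18],[20,-30.5],[-20,-30.5],[37.5,-14],[37.5,14],[-37.5,-14],[-37.5,14],[20,30.5],[-20,30.5]])
S=np.c_[S,np.full(12,4.5)]/1000
d=lambda u,v:((u+.5)/3.3-.5+245,(v+.5)/3.3-.5+100)
W=np.array([(285.2,203.7),(295.4,160.1),(341.4,214),(352.7,173.2),d(201,152),d(354,190),d(113,205),d(88,320),d(399,269),d(367,370),d(144,396),d(289,419)])
SC=np.array([(240.2,227.6),(236.6,220.8),(263.2,228.6),(258.5,222.5)])
def pose(v):
    return R.from_euler("ZY",[v[3],-v[4]])   # x tips up by tilt v4
p5=pickle.load(open("w5.pkl","rb")); ps=optics.camera_params("scene")
def f(v,ws):
    X=pose(v).apply(S)+v[:3]
    return np.r_[(proj(p5,X)-W).ravel(), ws*(proj(ps,X[:4])-SC).ravel()]
if __name__=="__main__":
  for ws in (0,.7,1.5):
    for t0 in (.4,-.4):
      s=least_squares(f,[.48,.28,.07,np.pi-.2,t0],args=(ws,),loss="soft_l1")
      print(ws,s.x,"yawdeg",np.degrees(s.x[3]),s.cost,s.fun[:24].reshape(-1,2).round(1).tolist() if t0>0 else "",(proj(ps,pose(s.x).apply(S[:4])+s.x[:3])-SC).round(1).tolist())
E
python3 fit.py
```

```text
0 [0.4849 0.2682 0.0785 2.8934 0.2817] yawdeg 165.7780478683968 0.5977680073119271 [[0.3, 0.3], [0.1, 0.1], [0.1, 0.1], [0.4, 0.0], [-0.2, -0.0], [-0.1, -0.3], [0.1, 0.0], [0.1, -0.2], [-0.5, -0.3], [-0.0, 0.4], [-0.3, -0.3], [0.1, 0.2]] [[1.0, -0.8], [0.5, -0.6], [0.9, 0.0], [1.0, -0.3]]
0 [0.4849 0.2682 0.0785 2.8934 0.2817] yawdeg 165.77804783712452 0.5977680073118625  [[1.0, -0.8], [0.5, -0.6], [0.9, 0.0], [1.0, -0.3]]
0.7 [0.4848 0.2681 0.0779 2.8943 0.2735] yawdeg 165.82844525600558 1.4192559900698822 [[0.2, 0.2], [0.0, 0.1], [0.1, 0.1], [0.3, 0.0], [-0.3, -0.0], [-0.2, -0.2], [-0.0, 0.0], [0.1, -0.3], [-0.5, -0.3], [-0.0, 0.4], [-0.3, -0.4], [0.1, 0.1]] [[1.0, -0.5], [0.5, -0.2], [1.0, 0.2], [1.0, -0.2]]
0.7 [0.4848 0.2681 0.0779 2.8943 0.2735] yawdeg 165.8284452818256 1.4192559900698847  [[1.0, -0.5], [0.5, -0.2], [1.0, 0.2], [1.0, -0.2]]
1.5 [0.4848 0.2682 0.0778 2.895  0.2667] yawdeg 165.8739102053797 3.440059030695523 [[0.1, 0.1], [-0.1, 0.0], [0.0, 0.1], [0.2, 0.0], [-0.5, -0.0], [-0.3, -0.3], [-0.2, -0.0], [-0.0, -0.4], [-0.5, -0.3], [-0.0, 0.4], [-0.5, -0.5], [0.1, 0.1]] [[0.9, -0.3], [0.4, -0.1], [1.0, 0.2], [1.0, -0.2]]
1.5 [0.4848 0.2682 0.0778 2.895  0.2667] yawdeg 165.87391052356395 3.4400590306979835  [[0.9, -0.3], [0.4, -0.1], [1.0, 0.2], [1.0, -0.2]]
```

```bash
python3 -m pendant '[{"x":0.01,"y":0.02,"z":0,"wx":0,"wy":0,"wz":0,"hand":1},{"x":0.01,"y":0.02,"z":0,"wx":0,"wy":0,"wz":0,"hand":1},{"x":0.01,"y":0.02,"z":0,"wx":0,"wy":0,"wz":0,"hand":1},{"x":0,"y":0,"z":0,"wx":0,"wy":0,"wz":-7,"hand":1},{"x":0,"y":0,"z":0,"wx":0,"wy":0,"wz":-7,"hand":1},{"x":0,"y":0,"z":0,"wx":0,"wy":0,"wz":-7,"hand":1},{"x":0,"y":0,"z":0,"wx":0,"wy":0,"wz":-7,"hand":1},{"x":0,"y":0,"z":0,"wx":0,"wy":0,"wz":-7,"hand":1}]' >/dev/null; python3 -m pendant '[{"x":0,"y":0,"z":0,"wx":0,"wy":0,"wz":-7,"hand":1},{"x":0,"y":0,"z":0,"wx":0,"wy":0,"wz":-7,"hand":1},{"x":0,"y":0,"z":0,"wx":0,"wy":0,"wz":-7,"hand":1},{"x":0,"y":0,"z":0,"wx":0,"wy":0,"wz":-7,"hand":1},{"x":0,"y":0,"z":0,"wx":0,"wy":0,"wz":-7,"hand":1},{"x":0,"y":0,"z":0,"wx":0,"wy":0,"wz":-5.8,"hand":1},{"x":0,"y":0,"z":0,"wx":0,"wy":7,"wz":0,"hand":1},{"x":0,"y":0,"z":0,"wx":0,"wy":7,"wz":0,"hand":1}]' ; python3 -m pendant '[{"x":0,"y":0,"z":0,"wx":0,"wy":1.7,"wz":0,"hand":1},{"x":0,"y":0,"z":0,"wx":0,"wy":0,"wz":0,"hand":1},{"x":0,"y":0,"z":0,"wx":0,"wy":0,"wz":0,"hand":1}]'
python3 - <<'E'
from plant import monitor, optics, finder
from h import *
im=optics.read_camera("wrist"); p=optics.camera_params("wrist"); cv2.imwrite("pics/w6.png",im[:,:,::-1])
import pickle; pickle.dump(p,open("w6.pkl","wb"))
s=monitor.observe()
print(p["origin"],p["attitude"], s["tcp_pos"],R.from_quat(s["tcp_rot"]).as_matrix(),s["qpos"])
E
```

```text
time_s: 8.6
tcp_pos: [0.5455, 0.271, 0.253]
tcp_rot: [0.12, 0.985, 0.016, -0.123]
contact_force: [0.5, -0.1, -2.2]
width: 0.0325
gripper_force: 60.3
time_s: 8.85
tcp_pos: [0.5477, 0.2692, 0.2508]
tcp_rot: [0.123, 0.983, 0.016, -0.136]
contact_force: [-0.1, 0.2, -0.2]
width: 0.0324
gripper_force: 60.3
[0.5049 0.2797 0.3922] [0.7883 0.6149 0.0126 0.0165] [0.5468 0.2702 0.2513] [[-0.9336  0.2441 -0.2624]
 [ 0.2352  0.9697  0.0655]
 [ 0.2704 -0.0005 -0.9627]] [-0.1102  0.5782 -0.5084  1.7277  0.0799  1.0887  0.7075]
```

View pics/w6.png

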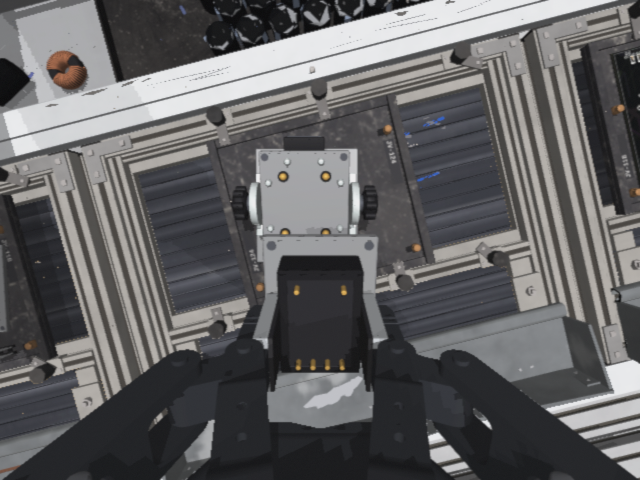

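The picture shows the seat square to the tool: upper probe tips at (283,177),(326,177), lower two just at the flange edge (~row 233), plate 257-358 wide.

Run:
```python
from fit import *
p6=pickle.load(open("w6.pkl","rb"))
im=cv2.imread("pics/w6.png"); g=cv2.cvtColor(im,cv2.COLOR_BGR2GRAY).astype(float)
hsv=cv2.cvtColor(im[165:236,262:350],cv2.COLOR_BGR2HSV)
m=((hsv[...,0]>8)&(hsv[...,0]<32)&(hsv[...,1]>90)&(hsv[...,2]>70)).astype(np.uint8)
n,l,st,ce=cv2.connectedComponentsWithStats(m);print([((ce[i]+[262,165]).round(1).tolist(),int(st[i][4])) for i in range(1,n)])
b=[(ce[i]+[262,165]) for i in range(1,n) if st[i][4]>30]
s0=least_squares(f,[.48,.28,.07,np.pi-.2,.3],args=(0.5,),loss="soft_l1").x
X=pose(s0).apply(S)+s0[:3]; P=proj(p6,X); print(P.round(1).tolist())
obs={}
for i,uv in enumerate(P):
    if uv[1]>228: continue
    if i<4:
        c=min(b,key=lambda q:np.linalg.norm(q-uv)); obs[i]=c
    else:
        x,y=uv.round().astype(int); w=g[y-6:y+7,x-6:x+7]; w=np.clip(w-np.median(w)-25,0,None); yy,xx=np.mgrid[y-6:y+7,x-6:x+7]
        obs[i]=np.array([(w*xx).sum(),(w*yy).sum()])/w.sum()
    print(i,uv.round(1),obs[i].round(1))
I=[i for i in obs]; U=np.array([obs[i] for i in I])
f6=lambda v:(proj(p6,pose(v).apply(S[I])+v[:3])-U).ravel()
for nm,fn in [("6",f6),("5+6",lambda v:np.r_[f(v,0),f6(v)]),("all",lambda v:np.r_[f(v,.7),f6(v)])]:
    s=least_squares(fn,s0,loss="soft_l1"); print(nm,s.x,np.degrees(s.x[3]),s.cost)
```

```text
[([325.2, 175.9], 49), ([282.5, 176.4], 50), ([284.6, 231.7], 27), ([325.0, 231.6], 26)]
[[279.6, 178.6], [322.3, 178.7], [281.5, 235.3], [322.1, 235.4], [337.1, 184.7], [336.3, 230.0], [317.6, 163.6], [283.9, 163.6], [317.6, 248.7], [286.4, 248.6], [265.0, 184.6], [267.2, 229.9]]
0 [279.6 178.6] [282.5 176.4]
1 [322.3 178.7] [325.2 175.9]
4 [337.1 184.7] [340.3 182.1]
6 [317.6 163.6] [320.6 160.8]
7 [283.9 163.6] [286.6 160.9]
10 [265.  184.6] [265.9 181.9]
6 [ 0.4864  0.2703  0.0925  2.895  -0.0685] 165.86962419885097 0.6004223800584205
5+6 [0.4846 0.2701 0.0871 2.8836 0.3333] 165.2175971063754 10.141092882384559
all [0.4845 0.2694 0.0826 2.8838 0.2957] 165.23008511207928 16.517830853103952
```

```bash
python3 -m pendant '[{"x":-0.02,"y":-0.007,"z":0.02,"wx":0,"wy":0,"wz":0,"hand":1},{"x":-0.02,"y":-0.0075,"z":0.02,"wx":0,"wy":0,"wz":0,"hand":1},{"x":0,"y":0,"z":0.03,"wx":0,"wy":0,"wz":0,"hand":1},{"x":0,"y":0,"z":0.02,"wx":0,"wy":0,"wz":0,"hand":1},{"x":0,"y":0,"z":0,"wx":0,"wy":0,"wz":0,"hand":1},{"x":0,"y":0,"z":0,"wx":0,"wy":0,"wz":0,"hand":1},{"x":0,"y":0,"z":0,"wx":0,"wy":0,"wz":0,"hand":1}]'
python3 - <<'E'
from plant import monitor, optics, finder
from h import *
T=[monitor.observe()]
im=optics.read_camera("wrist"); p=optics.camera_params("wrist"); cv2.imwrite("pics/w7.png",im[:,:,::-1])
import pickle; pickle.dump(p,open("w7.pkl","wb"))
s=monitor.observe(); pickle.dump(s,open("s7.pkl","wb"))
Rt=R.from_quat(s["tcp_rot"]); 
print("cam in tool",Rt.inv().apply(p["origin"]-s["tcp_pos"]),(Rt.inv()*R.from_quat(p["attitude"])).as_matrix(),s["tcp_pos"],Rt.as_matrix())
E
```

```text
time_s: 9.48
tcp_pos: [0.5578, 0.2545, 0.1557]
tcp_rot: [0.121, 0.983, 0.017, -0.134]
contact_force: [0.1, 0.0, -0.8]
width: 0.0321
gripper_force: 60.2
cam in tool [ 0.0794 -0.001  -0.1241] [[ 0.0007 -0.9507 -0.3102]
 [ 1.      0.0007  0.0003]
 [-0.0001 -0.3102  0.9507]] [0.5584 0.2545 0.1561] [[-0.9349  0.2428 -0.2589]
 [ 0.2333  0.9701  0.0672]
 [ 0.2675  0.0025 -0.9636]]
```

View pics/w7.png

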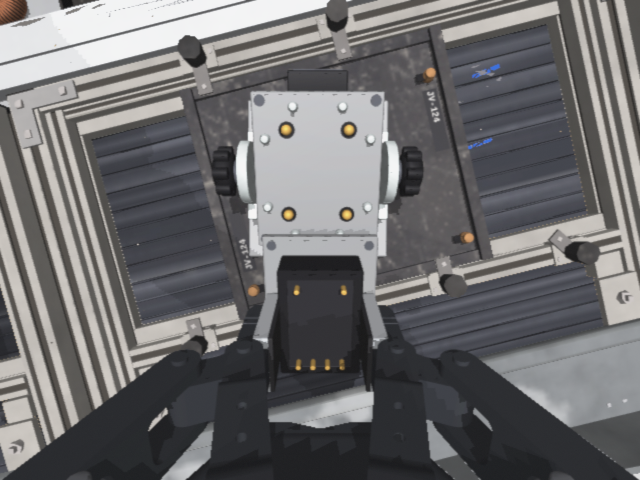

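The picture shows the whole seat: tips at (286,130),(348,130),(288,215),(347,215), dowels around; held flange edge at row 236, columns 262-378.

```bash
cat > rel.py <<'E'
from fit import *
def rel(fn,guess,z0):
    im=cv2.imread(fn); g=cv2.cvtColor(im,cv2.COLOR_BGR2GRAY).astype(float); hsv=cv2.cvtColor(im,cv2.COLOR_BGR2HSV)
    M=((hsv[...,0]>8)&(hsv[...,0]<32)&(hsv[...,1]>90)&(hsv[...,2]>70)).astype(float)
    U=[]
    for i,(x,y) in enumerate(guess):
        k=8 if i<4 else 5
        w=g[y-k:y+k+1,x-k:x+k+1]; w=M[y-k:y+k+1,x-k:x+k+1] if i<4 else np.clip(w-np.median(w)-20,0,None)
        yy,xx=np.mgrid[y-k:y+k+1,x-k:x+k+1]; U.append([(w*xx).sum()/w.sum(),(w*yy).sum()/w.sum()])
    U=np.array(U); I=np.arange(len(U))
    A=np.array([[0,-.9507,-.3102],[1,0,0],[0,-.3102,.9507]])
    p=dict(mtx=p5["mtx"],origin=np.array([.0788,0,-.124]),attitude=R.from_matrix(A).as_quat())
    # seat in tool: x->x, y->-y, z->-z  (tool y = z_down x uphill)
    base=R.from_matrix(np.diag([1,-1,-1.]))
    fr=lambda v:(proj(p,(R.from_rotvec(v[3:])*base).apply(S[I])+v[:3])-U).ravel()
    s=least_squares(fr,[.05,0,z0,0,0,0],loss="soft_l1")
    print("seat in tool mm",s.x[:3]*1000,"rotvec deg",np.degrees(s.x[3:]),"res",s.fun.reshape(-1,2).round(1).tolist())
    return s.x,p
if __name__=="__main__":
    # order S: HL HR LL LR then dowels; seat y = -tool y = image left
    G=[(286,130),(348,130),(288,215),(347,215),(370,140),(368,208),(343,106),(292,106),(342,233),(294,233),(264,140),(267,208)]
    v,p=rel("pics/w7.png",G[:8]+G[8:],.1)
    print("flange edge pred for top z 19,24:",[proj(p,np.array([[.032,-.025,z],[.032,.025,z]])).round(1).tolist() for z in (.019,.0215,.024)])
    g=cv2.cvtColor(cv2.imread("pics/w7.png"),cv2.COLOR_BGR2GRAY); print(g[250,255:270],g[250,370:386],g[228:244,320])
E
python3 rel.py
```

```text
seat in tool mm [51.0804 -1.614  93.5861] rotvec deg [0.2959 2.8479 0.1028] res [[-0.5, -0.2], [0.3, -0.3], [0.0, -0.0], [0.1, -0.1], [0.1, 0.2], [-0.4, -0.5], [0.2, 0.1], [-0.1, 0.1], [-0.4, 0.6], [0.3, 0.5], [-0.0, 0.2], [0.4, -0.5]]
flange edge pred for top z 19,24: [[[260.5, 240.8], [379.3, 240.8]], [[261.4, 238.9], [378.4, 238.9]], [[262.3, 237.2], [377.5, 237.2]]]
[216 215 215 216 217 217 214 184 162 175 182 182 181 178 168] [157 170 180 181 181 180 169 170 197 213 214 214 214 213 213 188] [182 180 163 159 159 154 123 118 136 179 183 182 182 183 182 183]
```

```bash
python3 -m pendant '[{"x":0,"y":-0.0016,"z":0,"wx":0,"wy":2,"wz":0,"hand":1},{"x":0.024,"y":0,"z":0,"wx":0,"wy":0,"wz":0,"hand":1},{"x":0.023,"y":0,"z":0,"wx":0,"wy":0,"wz":0,"hand":1},{"x":0,"y":0,"z":0.02,"wx":0,"wy":0,"wz":0,"hand":1},{"x":0,"y":0,"z":0.02,"wx":0,"wy":0,"wz":0,"hand":1},{"x":0,"y":0,"z":0.014,"wx":0,"wy":0,"wz":0,"hand":1},{"x":0,"y":0,"z":0,"wx":0,"wy":0,"wz":0,"hand":1},{"x":0,"y":0,"z":0,"wx":0,"wy":0,"wz":0,"hand":1}]'
python3 - <<'E'
from plant import monitor, optics, finder
from h import *
im=optics.read_camera("wrist"); cv2.imwrite("pics/w8.png",im[:,:,::-1]); sc=optics.read_camera("scene"); cv2.imwrite("pics/s8.png",sc[:,:,::-1])
o=np.zeros((600,800,3),np.uint8); o[:600,:500]=cv2.resize(im[130:370,220:420,::-1],None,fx=2.5,fy=2.5,interpolation=cv2.INTER_CUBIC)
o[:300,500:800]=cv2.resize(sc[200:260,220:280,::-1],None,fx=5,fy=5,interpolation=cv2.INTER_CUBIC); cv2.imwrite("pics/c3.png",o)
s=monitor.observe(); print(s["tcp_pos"],s["contact_force"],s["moment"])
E
```

```text
time_s: 10.2
tcp_pos: [0.4983, 0.2671, 0.1179]
tcp_rot: [0.121, 0.981, 0.019, -0.152]
contact_force: [0.5, 0.1, -1.8]
width: 0.0327
gripper_force: 60.2
[0.4994 0.2673 0.1185] [ 0.0391 -0.2066 -1.1456] [-0.1173 -0.4154  0.0012]
```

View pics/c3.png

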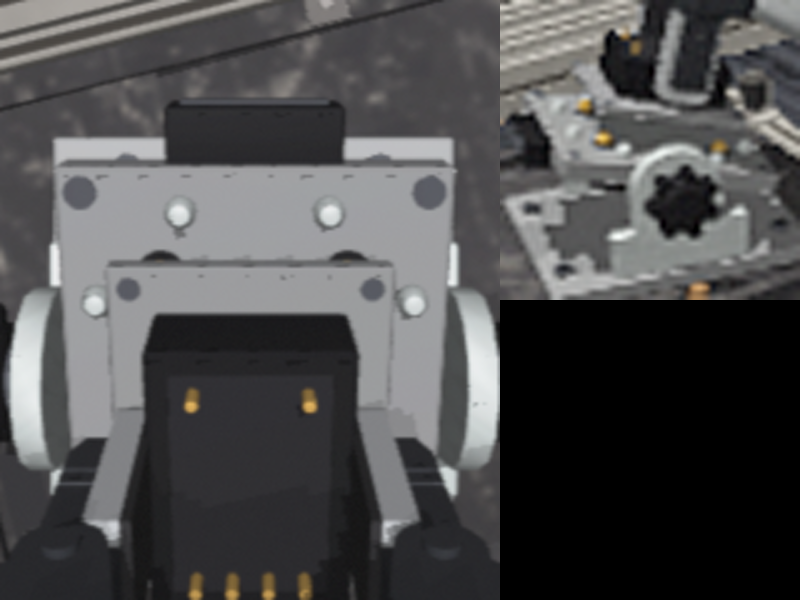

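The picture shows the flange centred between the dowels (flange mid 250, dowel mid 254 in the crop; ≈0.8 mm off sideways), about 13 mm above flush, lengthwise aligned.

```bash
python3 -m pendant '[{"x":0,"y":0.0008,"z":0.003,"wx":0,"wy":0,"wz":0,"hand":1},{"x":0,"y":0,"z":0.003,"wx":0,"wy":0,"wz":0,"hand":1},{"x":0,"y":0,"z":0.002,"wx":0,"wy":0,"wz":0,"hand":1},{"x":0,"y":0,"z":0,"wx":0,"wy":0,"wz":0,"hand":1}]'; python3 -m pendant '[{"x":0,"y":0,"z":0.002,"wx":0,"wy":0,"wz":0,"hand":1},{"x":0,"y":0,"z":0,"wx":0,"wy":0,"wz":0,"hand":1},{"x":0,"y":0,"z":0,"wx":0,"wy":0,"wz":0,"hand":1}]';python3 -m pendant '[{"x":0,"y":0,"z":0.002,"wx":0,"wy":0,"wz":0,"hand":1},{"x":0,"y":0,"z":0,"wx":0,"wy":0,"wz":0,"hand":1},{"x":0,"y":0,"z":0,"wx":0,"wy":0,"wz":0,"hand":1}]'
```

```text
time_s: 10.63
tcp_pos: [0.496, 0.2682, 0.1093]
tcp_rot: [0.121, 0.981, 0.019, -0.152]
contact_force: [1.2, 0.5, -0.6]
width: 0.0326
gripper_force: 60.4
time_s: 10.88
tcp_pos: [0.4956, 0.2683, 0.1078]
tcp_rot: [0.121, 0.981, 0.019, -0.152]
contact_force: [1.2, 0.1, 2.4]
width: 0.0325
gripper_force: 60.7
time_s: 11.13
tcp_pos: [0.4951, 0.2685, 0.1059]
tcp_rot: [0.121, 0.981, 0.019, -0.152]
contact_force: [1.0, -0.5, 5.4]
width: 0.0327
gripper_force: 61.1
```

```bash
for i in 1; do python3 -m pendant '[{"x":0,"y":0,"z":0.001,"wx":0,"wy":0,"wz":0,"hand":1},{"x":0,"y":0,"z":0,"wx":0,"wy":0,"wz":0,"hand":1},{"x":0,"y":0,"z":0,"wx":0,"wy":0,"wz":0,"hand":1}]'; done; python3 -m pendant '[{"x":0,"y":0,"z":0.001,"wx":0,"wy":0,"wz":0,"hand":1},{"x":0,"y":0,"z":0,"wx":0,"wy":0,"wz":0,"hand":1},{"x":0,"y":0,"z":0,"wx":0,"wy":0,"wz":0,"hand":1}]'; python3 -c "
from plant import monitor as m
s=m.observe();print(s['moment'],s['contact_force'],s['tcp_pos'])"
```

```text
time_s: 11.38
tcp_pos: [0.495, 0.2685, 0.1057]
tcp_rot: [0.121, 0.981, 0.019, -0.152]
contact_force: [1.9, -2.2, 9.7]
width: 0.0324
gripper_force: 61.7
time_s: 11.63
tcp_pos: [0.4949, 0.2686, 0.1055]
tcp_rot: [0.121, 0.981, 0.019, -0.152]
contact_force: [1.5, -3.5, 15.0]
width: 0.033
gripper_force: 62.3
[-0.4738886  -0.00225119  0.14251782] [ 1.49793785 -3.51197027 15.02443853] [0.4948608  0.26859062 0.10553674]
```

```bash
python3 -m pendant '[{"x":0,"y":0,"z":0,"wx":0,"wy":0.8,"wz":0,"hand":1},{"x":0,"y":0,"z":0,"wx":0,"wy":0,"wz":0,"hand":1},{"x":0,"y":0,"z":0,"wx":0,"wy":0,"wz":0,"hand":1}]'; python3 -c "
from plant import monitor as m,optics
from h import *
s=m.observe();r=R.from_quat(s['tcp_rot']);print(r.inv().apply(s['moment']),r.inv().apply(s['contact_force']),s['tcp_pos'],np.degrees(np.arcsin(r.as_matrix()[2,0])))
im=optics.read_camera('wrist');cv2.imwrite('pics/w9.png',im[:,:,::-1])
s=m.observe();r=R.from_quat(s['tcp_rot']);print(r.inv().apply(s['moment']),r.inv().apply(s['contact_force']))"
```

```text
time_s: 11.88
tcp_pos: [0.4952, 0.2685, 0.1057]
tcp_rot: [0.121, 0.98, 0.02, -0.158]
contact_force: [3.1, -3.2, 16.2]
width: 0.0325
gripper_force: 62.5
[ 0.6026 -0.0678 -0.0317] [  1.5306  -2.3709 -16.5937] [0.4952 0.2685 0.1057] 18.38074078331223
[ 0.585  -0.1333  0.023 ] [  1.3206  -1.5621 -16.4746]
```

```bash
python3 -m pendant '[{"x":0,"y":0,"z":0.001,"wx":0,"wy":0,"wz":0,"hand":1},{"x":0,"y":0,"z":0.001,"wx":0,"wy":0,"wz":0,"hand":1},{"x":0,"y":0,"z":0,"wx":0,"wy":0,"wz":0,"hand":1},{"x":0,"y":0,"z":0,"wx":0,"wy":0,"wz":0,"hand":1}]'; python3 -c "
from plant import monitor as m,optics
from h import *
import numpy as np
im=optics.read_camera('wrist');cv2.imwrite('pics/w10.png',im[:,:,::-1])
s=m.observe();r=R.from_quat(s['tcp_rot']);print(r.inv().apply(s['moment']),r.inv().apply(s['contact_force']),s['tcp_pos'],np.degrees(np.arcsin(r.as_matrix()[2,0])))
sc=optics.read_camera('scene'); si=optics.read_camera('side')
o=np.zeros((600,800,3),np.uint8); o[:600,:500]=cv2.resize(im[130:370,220:420,::-1],None,fx=2.5,fy=2.5,interpolation=cv2.INTER_CUBIC)
o[:300,500:800]=cv2.resize(sc[200:260,220:280,::-1],None,fx=5,fy=5,interpolation=cv2.INTER_CUBIC);o[300:,500:800]=cv2.resize(si[190:250,245:305,::-1],None,fx=5,fy=5,interpolation=cv2.INTER_CUBIC); cv2.imwrite('pics/c4.png',o)
"
```

```text
time_s: 12.27
tcp_pos: [0.4951, 0.2686, 0.1055]
tcp_rot: [0.121, 0.98, 0.02, -0.158]
contact_force: [1.3, -4.9, 26.9]
width: 0.0325
gripper_force: 63.6
[1.1149 0.3319 0.0862] [  6.0398  -3.896  -24.5487] [0.4951 0.2686 0.1055] 18.33099940499921
```

View pics/c4.png

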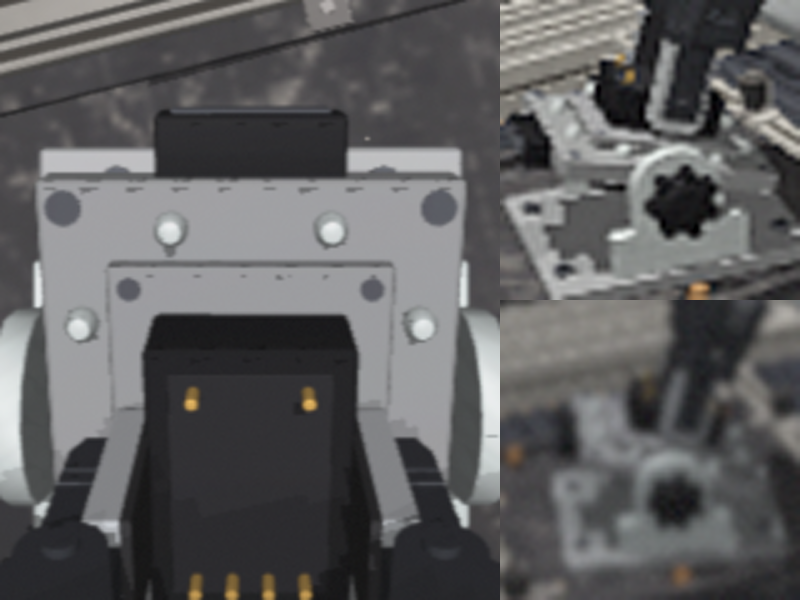

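The picture shows the flange down between the dowels, its top level with the dowel tops (dowels at crop (80,326),(422,325) centred on the flange at mid 250), i.e. flush. One tilt test by force:

```bash
q='from plant import monitor as m
from h import *
s=m.observe();r=R.from_quat(s["tcp_rot"]);print(r.inv().apply(s["moment"]),r.inv().apply(s["contact_force"]))'
python3 -m pendant '[{"x":0,"y":0,"z":0,"wx":0,"wy":0,"wz":0,"hand":1},{"x":0,"y":0,"z":0,"wx":0,"wy":0,"wz":0,"hand":1},{"x":0,"y":0,"z":0,"wx":0,"wy":0,"wz":0,"hand":1}]'>/dev/null; python3 -c "$q"
python3 -m pendant '[{"x":0,"y":0,"z":0,"wx":0,"wy":-1,"wz":0,"hand":1},{"x":0,"y":0,"z":0,"wx":0,"wy":0,"wz":0,"hand":1},{"x":0,"y":0,"z":0,"wx":0,"wy":0,"wz":0,"hand":1},{"x":0,"y":0,"z":0,"wx":0,"wy":0,"wz":0,"hand":1}]'; python3 -c "$q"
python3 -m pendant '[{"x":0,"y":0,"z":0,"wx":0,"wy":-1,"wz":0,"hand":1},{"x":0,"y":0,"z":0,"wx":0,"wy":0,"wz":0,"hand":1},{"x":0,"y":0,"z":0,"wx":0,"wy":0,"wz":0,"hand":1},{"x":0,"y":0,"z":0,"wx":0,"wy":0,"wz":0,"hand":1}]'; python3 -c "$q"
```

```text
[1.1093 0.299  0.0135] [  5.2838  -4.4749 -25.6355]
time_s: 13.0
tcp_pos: [0.4946, 0.2687, 0.1052]
tcp_rot: [0.121, 0.981, 0.019, -0.15]
contact_force: [1.3, -4.4, 24.9]
width: 0.0325
gripper_force: 63.3
[0.9586 0.4011 0.1325] [  5.1768  -3.9481 -24.4899]
time_s: 13.33
tcp_pos: [0.4941, 0.2688, 0.105]
tcp_rot: [0.121, 0.982, 0.017, -0.142]
contact_force: [0.6, -4.2, 23.9]
width: 0.0327
gripper_force: 63.2
[ 0.8529  0.4906 -0.0191] [  5.2105  -3.9386 -23.345 ]
```

```bash
cat > q.py <<'E'
from plant import monitor as m
from h import *
s=m.observe();r=R.from_quat(s["tcp_rot"]);print(r.inv().apply(s["moment"]),r.inv().apply(s["contact_force"]),"h",1e3*s["tcp_pos"]@[.27,-.07,.96],s["tcp_pos"],np.degrees(np.arcsin(r.as_matrix()[2,0])))
E
python3 -m pendant '[{"x":0,"y":0,"z":0,"wx":0,"wy":-1,"wz":0,"hand":1},{"x":0,"y":0,"z":0,"wx":0,"wy":0,"wz":0,"hand":1},{"x":0,"y":0,"z":0,"wx":0,"wy":0,"wz":0,"hand":1},{"x":0,"y":0,"z":0,"wx":0,"wy":0,"wz":0,"hand":1}]'>/dev/null; python3 q.py
python3 -m pendant '[{"x":0,"y":0,"z":0,"wx":0,"wy":-1,"wz":0,"hand":1},{"x":0,"y":0,"z":0,"wx":0,"wy":0,"wz":0,"hand":1},{"x":0,"y":0,"z":0,"wx":0,"wy":0,"wz":0,"hand":1},{"x":0,"y":0,"z":0,"wx":0,"wy":0,"wz":0,"hand":1}]'>/dev/null; python3 q.py
python3 -m pendant '[{"x":0,"y":0,"z":0,"wx":0,"wy":-1,"wz":0,"hand":1},{"x":0,"y":0,"z":0,"wx":0,"wy":0,"wz":0,"hand":1},{"x":0,"y":0,"z":0,"wx":0,"wy":0,"wz":0,"hand":1},{"x":0,"y":0,"z":0,"wx":0,"wy":0,"wz":0,"hand":1}]'>/dev/null; python3 q.py
```

```text
[ 0.7819  0.82   -0.0383] [  5.1108  -4.82   -23.1306] h 215.4257620413939 [0.494  0.2689 0.1051] 15.433422369332852
[ 0.7736  1.2387 -0.112 ] [  4.3832  -3.1645 -23.7345] h 215.4292816232247 [0.4938 0.2689 0.1051] 14.464361552770812
[ 0.8094  1.194  -0.1059] [  4.1244  -3.9835 -24.9987] h 215.3860144517768 [0.4939 0.269  0.1051] 13.449101933088201
```

```bash
python3 -m pendant '[{"x":0,"y":0,"z":0,"wx":0,"wy":1,"wz":0,"hand":1},{"x":0,"y":0,"z":0,"wx":0,"wy":0,"wz":0,"hand":1},{"x":0,"y":0,"z":0,"wx":0,"wy":0,"wz":0,"hand":1},{"x":0,"y":0,"z":0,"wx":0,"wy":0,"wz":0,"hand":1}]'>/dev/null; python3 q.py
python3 -m pendant '[{"x":0,"y":0,"z":0,"wx":0,"wy":0.7,"wz":0,"hand":1},{"x":0,"y":0,"z":0,"wx":0,"wy":0,"wz":0,"hand":1},{"x":0,"y":0,"z":0,"wx":0,"wy":0,"wz":0,"hand":1},{"x":0,"y":0,"z":0,"wx":0,"wy":0,"wz":0,"hand":1}]'>/dev/null; python3 q.py
```

```text
[ 0.7713  0.8806 -0.1114] [  4.2628  -3.8022 -23.9214] h 215.3378361083344 [0.494  0.2689 0.105 ] 14.437463131818898
[ 0.8232  0.6137 -0.1483] [  5.0427  -4.4128 -23.6642] h 215.33489256043063 [0.4941 0.2689 0.1049] 15.115982901270247
```

```bash
python3 -c "
from plant import job
print(job.hand_in())"
```

```text
the job is handed in; nothing more can be done
None
```

The shorter module is in the nest, still gripped and pressed down with about 24 N, and I've handed the job in. The force and tilt checks and the last pictures show it flush and centred between the dowels, but I couldn't read the probe travel directly, and the hand-in gave no verdict.

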